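Charge the ball mill from the cup

ROBOT

A 6-joint arm with a two-finger parallel gripper is mounted at the origin on the work surface. World frame = base frame: x ahead of the robot, y to its left, z up, the work surface at z = 0. Lengths are in m, angles in rad, forces in N, time in s.
With the tool pointing down it reaches from about 0.35 to 0.775 m from the base axis. Payload 7.3 kg.
Tool frame: the origin (TCP) lies on the centre line of the jaws, within the pads' length; the fingertips stand 17 mm ahead of it and the grasp point (between the pads) lies 2 mm behind it (robot.tip_extent is the distance from the TCP to the fingertips, in m); z points along the fingers, y is the line along which they close (so a half turn about z gives the same grasp; the last joint's range is limited). The gripper opens to 92 mm and grips with 3 to 60 N. Pads are 19 mm wide; open, the fingers measure 130 mm over their backs; the gripper's body (75 mm by 190 mm) begins 47 mm behind the grasp point.
Start: joints at [1.09, 0.342, 1.524, -0, 1.275, -0.146], TCP at [0.172, 0.496, 0.244] pointing down, gripper open.
Joint ranges: [-2.53, 2.53], [-0.77, 2.02], [0.04, 2.7], [-1, 4.14], [0.28, 2.66], [-3.11, 3.11]. Speed limits (rad/s): [2.57, 2.57, 3.14, 3.14, 3.14, 3.14].

INTERFACE

Orientations are given as [roll, pitch, yaw] about the fixed x, y, z axes, in that order (R = Rz(yaw) Ry(pitch) Rx(roll)).
In Python, from cell import robot gives the robot as it stands.
- The arm moves only by the tool step_arm, never from a script. Its argument "motion" is a list of rows, each a list of 2 entries, a list of its own where there are three numbers: the shift along the tool's x, y, z in units of 60 mm (1.0 is 60 mm), then the turn about the tool's z in rad. In form: [[[x, y, z], spin], ...]. A call has 1 to 10 rows; each row is the pose to reach, as a shift and turn from the pose commanded when the call began, along the tool's axes at that moment; what a row does not reach only later rows make up. A row lasts 1/8 s, in which the tool goes at most 62.5 mm and 10.7 degrees, less where a joint would pass 70% of its speed; a pose out of reach is approached as far as the arm can. A call with a gripper value outside its range is refused whole. "hand" is the closure in counts, from 0 (fully open) to 255 (shut), set as the call begins (left out, the last holds). The fingers move at their own pace and stop on an object; "squeeze" is the grip in N (left out, the last holds). Time passes only in rows, so rows that repeat a pose let the fingers close. It gives the time, the measured TCP pose, the force, the opening and the grip force at its end, in the units of the state.
- robot.observe(): the state, without advancing time (a new reading comes with each control period).
- robot.read_camera(name): name is "scene" or "side" or "wrist"; returns a dict with "pixels" (480x640x3 uint8, red, green, blue), "intrinsics" (3x3 intrinsics, pixels), "xyz" and "rotation" of the camera in the world; the wrist camera has in their place "T_tool_cam" (4x4, takes a point from camera to tool coordinates, whose origin is the TCP and whose axes are the flange's). Camera axes: x right, y up, looking along -z (the intrinsics and any distortion apply to the point x, -y, -z); pixel columns grow to the right and rows downward; lengths in m; the calibration is good to about 2 mm. A picture is of the moment at which its call begins: read the wrist's pose just before it. There is no depth.
- robot.hand_in(): hands the job in; it is judged then, once.
The state is a dict: "time": time; "qpos": joint angles; "qvel": joint speeds; "joint_efforts": joint torques, N m; "tool_pos": TCP position; "tool_rot": TCP orientation; "contact_force": force on the tool from outside, world axes, zero at the start; "torque": the same for the moment, N m; "opening": finger opening in m; "grip_force": force on a finger pad.
Only numpy, scipy, OpenCV 4.12 (cv2) and the standard library are available. Lean on these libraries where they do the work, as an engineer would, in place of code of your own. Each camera call takes 0.05 s, during which the arm holds its last target. There are 200 camera calls.

TASK

Tip the three steel balls out of the tapered steel cup into the mill's sunken jar: first angle the cup well over with the balls still in it and its lip close above the jar, no more than a couple of centimetres above the top of the guard, and only then tip it out. All three balls must end up in the jar; then stand the empty cup upright, wholly on the round rubber pad, and let go. Do not bump the mill, drop the balls from high up, or disturb the other things on the bench.

Things in the scene. Friction and masses are not known exactly. Their poses are not given: they have to be found in the camera images.
- cup: Round steel cup holding three loose steel balls at the start. Outside diameter 52 mm at the foot widening evenly to 66 mm at the rim, 75 mm tall, wall 2.5 mm, floor 4 mm, 0.12 kg give or take a third. Origin at the centre of its underside, z along its axis to the mouth. The balls start to roll out when it is tilted past about 85 degrees; at 100 to 105 all run out.
- cup_rim (a point): Centre of the cup's mouth, 75 mm above its origin on its axis; axes as the cup's.
- mill: Small white laboratory ball mill, fixed to the table. Origin on the table under the jar's axis. A square deck, 126 x 126 mm with sides along the mill's own x and y, 45 mm high, has a steel jar sunk in its middle and a guard round its edge. On its +y side stands the motor housing; the other three sides are open above the guard.
- jar_mouth (a point): Centre of the steel jar's mouth, 50 mm above the table; axes as the mill's. The jar is a round pot of 60 mm inside and 66 mm outside diameter, its inner floor 38 mm below the mouth; its mouth stands 5 mm above the deck.
- guard_top (a point): On the jar's axis, level with the top of the guard (95 mm above the table, 45 mm above the jar's mouth). The guard is four upright aluminium walls, 126 mm square outside, 5 mm thick, all of the same height.
- housing_top (a point): Centre of the top of the mill's motor housing, 160 mm above the table, 132 mm along the mill's +y from the jar's axis. The housing is a white box 126 mm along the mill's x and 80 mm along its y.
- pad: Black round rubber pad, 90 mm diameter, 4 mm thick, fixed flat on the table. Origin at the centre of its underside.
- ball0_center (a point): Centre of a steel grinding ball, 15 mm diameter, 14 g; starts on the cup's floor.
- ball0: The same ball as a body (its origin turns with it; use the centre).
- ball1_center (a point): Centre of a steel grinding ball, 15 mm diameter, 14 g; starts on the cup's floor.
- ball1: The same ball as a body (its origin turns with it; use the centre).
- ball2_center (a point): Centre of a steel grinding ball, 15 mm diameter, 14 g; starts on the cup's floor.
- ball2: The same ball as a body (its origin turns with it; use the centre).
- beaker: Bystander: empty clear glass beaker, 68 mm across the rim, 95 mm tall; origin at the centre of its underside.
- pot: Bystander: closed white screw-cap pot, 66 mm diameter, 75 mm tall; origin at the centre of its underside.
- bottle: Bystander: brown glass reagent bottle, 60 mm diameter, 150 mm tall; origin at the centre of its underside.
- jar_lid: Bystander: steel lid of the jar lying on the table, disc 74 mm diameter, 30 mm tall with its knob; origin at the centre of its underside.
- spatula: Bystander: steel spatula lying on the table, 190 mm long along its own x, under 30 mm tall.
- tipbox: Bystander: grey plastic pipette-tip box, 122 x 82 x 68 mm tall; origin at the centre of its underside.

How it is judged:
On the way, in this order (a step that is already met when the one before it is completed fails the run):
1. the cup leans over 35 degrees, all balls still in it, the centre of its mouth within 55 mm sideways of the axis of the jar and less than 110 mm above the mouth of the jar (angle between cup's own z axis and vertical above 0.61 rad and horizontal distance between cup_rim and jar_mouth below 0.055 m and z of cup_rim in the frame of jar_mouth below 0.11 m and z of each of ball0_center, ball1_center, ball2_center in the frame of cup below 0.075 m and distance between each of ball0_center, ball1_center, ball2_center and cup_rim below 0.085 m), for 0.05 s.
2. all three balls are in the jar (horizontal distance between each of ball0_center, ball1_center, ball2_center and jar_mouth below 0.027 m and z of each of ball0_center, ball1_center, ball2_center in the frame of jar_mouth below -0.015 m), for 0.2 s.
At the end, for the whole second after the job is handed in: All three balls lie at rest in the jar (centres within 27 mm of its axis and at least 15 mm below its mouth), and the cup stands upright (within 3.5 degrees), at rest and released on the pad, its axis within 20 mm of the pad's centre (all of step 2 and linear speed of each of ball0, ball1, ball2 below 0.05 m/s and horizontal distance between cup and pad below 0.02 m and z of cup in the frame of pad between 0.001 and 0.008 m and angle between cup's own z axis and vertical below 0.06 rad and linear speed of cup below 0.02 m/s); the robot touches nothing.
It fails at once if a bystander is moved more than 20 mm (distance of any of beaker, pot, bottle, jar_lid, spatula, tipbox from where it was at the start of the episode above 0.02 m).
It fails at once if the cup or the robot bumps the mill with more than 15 N (contact force between any of cup, the fingers, the arm and mill above 15 N).
It fails at once if a ball falls from high up (faster than 1.9 m/s, a drop of some 180 mm) (linear speed of any of ball0, ball1, ball2 above 1.9 m/s).
It also fails if it takes over 69 s, if anything falls off the work surface, if the arm or the gripper's body presses on something with over 40 N, if the wrist force passes 120 N, or if a joint passes its speed limit or range.

## Working session

There is one attempt and no reset: what is moved stays moved. The work goes in short steps, Python scripts to look and compute and a tool call to move; the robot and the scene stay as the last step left them, time stands still between calls to the robot, and variables do not carry over. Pictures are saved under pics/ and viewed, at most 10 in all, crops included, and the job is handed in when it is done.

Besides the shell and the picture viewer there is one more tool, called after "Emit:" by a JSON object that holds its "name" and its "arguments", one argument or row to a line. step_arm: Moves the arm, as the interface text tells. Its arguments: {"type":"object","properties":{"motion":{"type":"array"},"hand":{"type":"number"},"squeeze":{"type":"number"}},"required":["motion"]}

```bash
mkdir -p pics; ls; python3 - <<'E'
from cell import robot
import cv2,pickle
print(robot.observe())
d={}
for n in ["scene","side"]:
    r=robot.read_camera(n); d[n]=r
    cv2.imwrite(f"pics/{n}0.png",r["pixels"][:,:,::-1]); print(n,r["intrinsics"],r["xyz"],r["rotation"],[k for k in r])
pickle.dump(d,open("cams0.pkl","wb"))
E
```

```text
pics
{'time': 0.0, 'qpos': array([ 1.09002682e+00,  3.42710622e-01,  1.52499673e+00,  2.33253925e-07,
        1.27537990e+00, -1.45942210e-01]), 'qvel': array([-0.00062902, -0.00040648, -0.00080658,  0.00012805, -0.00107926,
        0.00051509]), 'joint_efforts': array([ 2.16288463e-04, -4.31235695e+01, -2.44220817e+01,  7.18708173e-02,
        5.56337577e-02, -1.20678492e-04]), 'tool_pos': array([0.17229687, 0.49553358, 0.2430583 ]), 'tool_rot': array([-3.14011397e+00, -2.17572466e-04,  2.80676512e+00]), 'contact_force': array([-0.38322522, -0.32411782, -1.12833593]), 'torque': array([-0.09041554, -0.02622856, -0.02542854]), 'grip_force': 0.0, 'opening': 0.09164235058190184}
scene [[571.01177117   0.         324.91005023]
 [  0.         571.01177117 234.79395954]
 [  0.           0.           1.        ]] [ 1.33267175 -0.05193268  1.36985443] [ 0.5679936  -0.00640253  1.59641171] ['pixels', 'intrinsics', 'xyz', 'rotation']
side [[457.76667588   0.         327.3170742 ]
 [  0.         457.76667588 246.72409552]
 [  0.           0.           1.        ]] [ 0.45546391 -0.85849213  1.03258747] [ 0.71341205 -0.01835296 -0.13325682] ['pixels', 'intrinsics', 'xyz', 'rotation']
```

View pics/scene0.png

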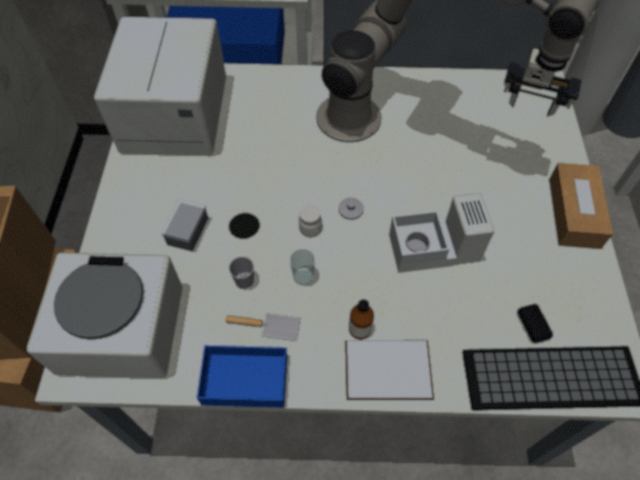

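View pics/side0.png

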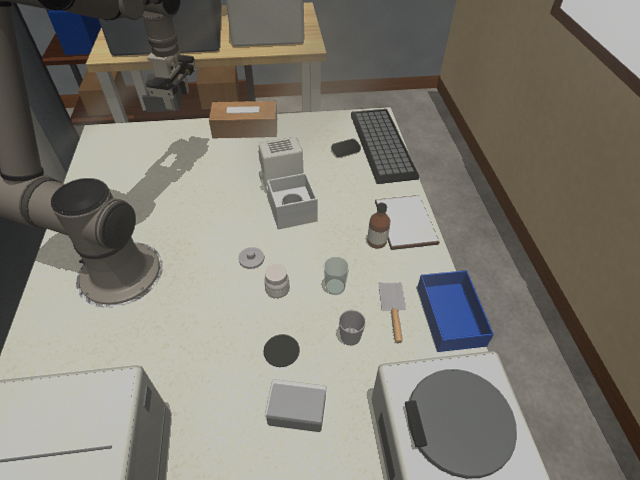

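The scene camera shows the cup at about (242,272), the pad (244,225), the mill (418,242) with its housing to the right (470,228). In the side view the cup is at (351,327), the pad (281,350) and the mill (293,203). I'll enlarge both views.

```bash
python3 - <<'E'
import cv2
a=cv2.imread("pics/scene0.png")[190:350,160:500]; b=cv2.imread("pics/side0.png")[130:370,230:420]
# 160x340 -> x2.35 ; 
cv2.imwrite("pics/sceneA.png",cv2.resize(a[:, 50:150],None,fx=5,fy=5,interpolation=cv2.INTER_CUBIC)[:600]) if 0 else None
m1=cv2.resize(cv2.imread("pics/scene0.png")[205:295,220:270],None,fx=6,fy=6,interpolation=cv2.INTER_CUBIC) #300x540
m2=cv2.resize(cv2.imread("pics/scene0.png")[190:280,385:465],None,fx=6,fy=6,interpolation=cv2.INTER_CUBIC) #480x540
cv2.imwrite("pics/cropscene.png",cv2.hconcat([m1,m2]))
s=cv2.imread("pics/side0.png")
m1=cv2.resize(s[300:375,255:370],None,fx=6,fy=6,interpolation=cv2.INTER_CUBIC)[:, :690] #690x450
m2=cv2.resize(s[165:230,255:325],None,fx=6,fy=6,interpolation=cv2.INTER_CUBIC)
cv2.imwrite("pics/cropsidemill.png",cv2.resize(s[130:230,255:325],None,fx=6,fy=6,interpolation=cv2.INTER_CUBIC))
cv2.imwrite("pics/cropsidecup.png",m1)
E
```

```text
(no output)
```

View pics/cropscene.png

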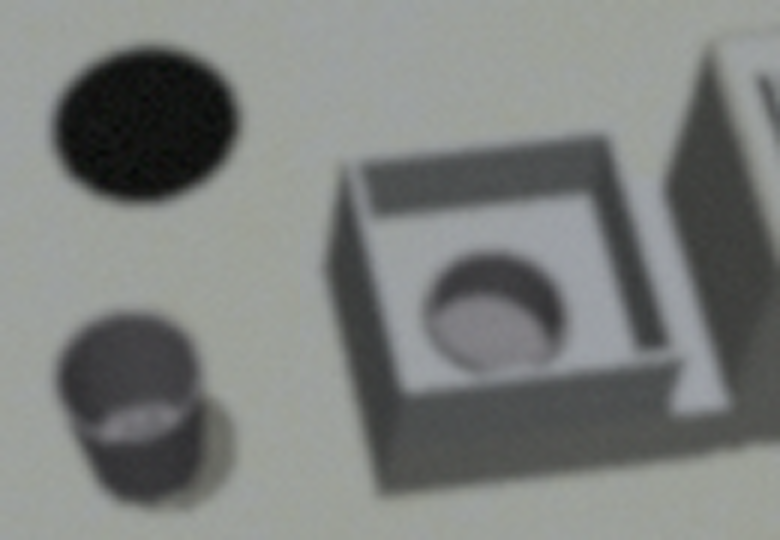

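View pics/cropsidemill.png

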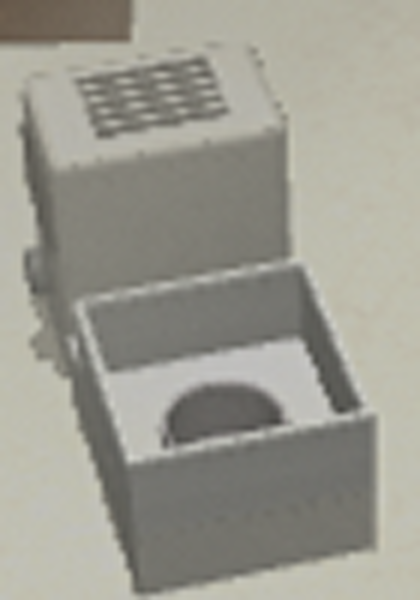

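View pics/cropsidecup.png

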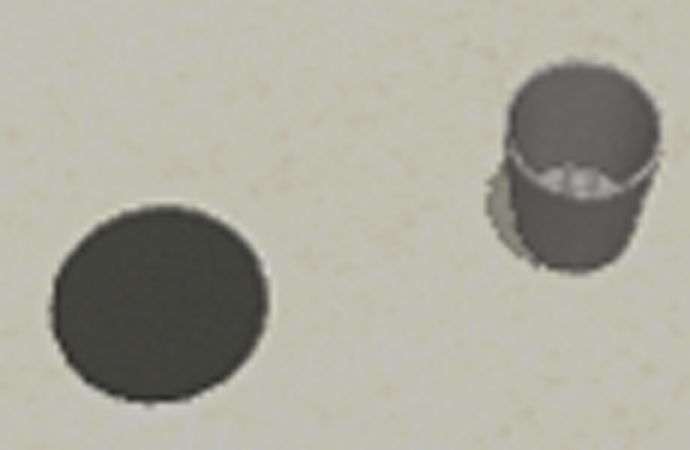

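The crops give these full-image pixels:
- **Pad:** (244.5,225.7) scene, (281.7,350.7) side.
- **Cup rim centre:** (241.7,267.8) scene, (352.2,321.7) side.
- **Guard-top corners, scene:** (392.2,217.5), (436.3,212.8), (448.8,249.7), (402.2,255.5).
- **Guard-top corners, side:** (268,179.7), (305.5,173.8), (317.5,198.8), (276.7,207.5).

```bash
cat > h.py <<'E'
import numpy as np,pickle
from scipy.spatial.transform import Rotation as R
C=pickle.load(open("cams0.pkl","rb"))
def ray(c,u,v):
    K=c["intrinsics"]; d=np.array([(u-K[0,2])/K[0,0],-(v-K[1,2])/K[1,1],-1.])
    return np.array(c["xyz"]),R.from_euler("xyz",c["rotation"]).as_matrix()@d
def atz(n,u,v,z):
    o,d=ray(C[n],u,v); return o+d*(z-o[2])/d[2]
E
python3 - <<'E'
from h import *
np.set_printoptions(precision=4,suppress=True)
for nm,s,t,z in [("pad",(244.5,225.7),(281.7,350.7),.004),("rim",(241.7,267.8),(352.2,321.7),.075),
 ("beakerTop",(303,260),(336,268),.095),("potTop",(311,214),(276,273),.075),("lid",(350,208),(251,257),.01),("tipboxTop",(187,220),(297,400),.068),("bottleTop",(363,306),(381,209),.15)]:
    print(nm,atz("scene",*s,z),atz("side",*t,z))
for n,P in [("scene",[(392.2,217.5),(436.3,212.8),(448.8,249.7),(402.2,255.5)]),("side",[(276.7,207.5),(268,179.7),(305.5,173.8),(317.5,198.8)])]:
    p=np.array([atz(n,*q,.095) for q in P]); print(n,p,p.mean(0)); e=np.roll(p,-1,0)-p
    print(np.linalg.norm(e,axis=1),np.degrees(np.arctan2(e[:,1],e[:,0])))
E
```

```text
pad [ 0.4371 -0.2965  0.004 ] [ 0.4349 -0.3031  0.004 ]
rim [ 0.6143 -0.2778  0.075 ] [ 0.611  -0.2848  0.075 ]
beakerTop [ 0.5978 -0.119   0.095 ] [ 0.5931 -0.1317  0.095 ]
potTop [ 0.4397 -0.1048  0.075 ] [ 0.4368 -0.114   0.075 ]
lid [0.3702 0.0052 0.01  ] [0.3676 0.0033 0.01  ]
tipboxTop [ 0.465  -0.4445  0.068 ] [ 0.4608 -0.4592  0.068 ]
bottleTop [0.7499 0.0304 0.15  ] [0.7382 0.0155 0.15  ]
scene [[0.4583 0.1158 0.095 ]
 [0.4393 0.2364 0.095 ]
 [0.5557 0.2597 0.095 ]
 [0.5769 0.1372 0.095 ]] [0.5075 0.1873 0.095 ]
[0.1221 0.1188 0.1243 0.1204] [  98.9939   11.3387  -80.2019 -169.7549]
side [[0.4537 0.1109 0.095 ]
 [0.4346 0.2367 0.095 ]
 [0.5525 0.2516 0.095 ]
 [0.5764 0.1341 0.095 ]] [0.5043 0.1833 0.095 ]
[0.1272 0.1189 0.1199 0.1248] [  98.6561    7.2223  -78.5348 -169.312 ]
```

The two cameras agree to about 6 mm. Averages are pad (0.436,-0.300), cup (0.6125,-0.281) and mill (0.506,0.185), with the mill's yaw about 10°.

The tool can only translate and spin about vertical. So I'll pinch the cup at its rim, where it can pivot about the pad line, and lever it over on the outer edge of the guard's -y wall. First I'll move above the cup and turn the tool to yaw 100°.

```bash
cat >> h.py <<'E'
def plan(target,yaw=None):
    from cell import robot
    s=robot.observe(); M=R.from_euler("xyz",s["tool_rot"]).as_matrix()
    d=M.T@(np.array(target)-s["tool_pos"])/.06
    w=None if yaw is None else -((yaw-s["tool_rot"][2]+np.pi)%(2*np.pi)-np.pi)
    print("t",round(s["time"],2),"pos",s["tool_pos"].round(4),"rot",s["tool_rot"].round(3),"F",s["contact_force"].round(2),"open",round(s["opening"],4),"grip",round(s["grip_force"],2))
    print("shift",d.round(3),"spin",w)
E
python3 -c "
from h import *
plan([.6125,-.281,.2],1.745)"
```

```text
t 0.1 pos [0.1723 0.4956 0.2431] rot [-3.14  -0.     2.807] F [-0.37 -0.22  0.1 ] open 0.0918 grip 0.0
shift [-11.181  -9.813   0.73 ] spin 1.0618025723503797
```

Emit:
{"name": "step_arm", "arguments": {
  "motion": [
    [[-0.8,-0.7,0],0.1],
    [[-1.6,-1.4,0],0.25],
    [[-2.4,-2.1,0],0.4],
    [[-3.2,-2.8,0],0.55],
    [[-4,-3.5,0],0.7],
    [[-4.8,-4.2,0],0.85],
    [[-5.6,-4.9,0],1.0],
    [[-6.4,-5.6,0],1.06],
    [[-7.2,-6.3,0],1.06],
    [[-8,-7,0],1.06]
  ],
  "hand": 0
}}

```text
time: 1.35
tool_pos: [0.4821, -0.0494, 0.2435]
tool_rot: [-3.142, -0.0, 1.746]
contact_force: [1.7, 0.8, 1.1]
opening: 0.0916
grip_force: 0.0
```

```bash
python3 -c "
from h import *
plan([.6125,-.281,.22],1.745)"
```

```text
t 1.35 pos [ 0.4821 -0.0494  0.2435] rot [-3.142 -0.     1.746] F [1.65 0.76 1.08] open 0.0916 grip 0.0
shift [-4.18   1.466  0.391] spin 0.0012646232486157594
```

Emit:
{"name": "step_arm", "arguments": {
  "motion": [
    [[-0.8,0.3,0.1],0],
    [[-1.6,0.55,0.2],0],
    [[-2.4,0.85,0.3],0],
    [[-3.2,1.15,0.39],0],
    [[-3.8,1.35,0.39],0],
    [[-4.18,1.47,0.39],0],
    [[-4.18,1.47,0.39],0],
    [[-4.18,1.47,0.39],0]
  ]
}}

```text
time: 2.35
tool_pos: [0.6118, -0.278, 0.2199]
tool_rot: [-3.141, -0.001, 1.747]
contact_force: [0.5, -0.0, 0.0]
opening: 0.0918
grip_force: 0.0
```

```bash
python3 - <<'E'
from h import *
from cell import robot
import cv2
plan([.6125,-.281,.069],1.745)
s=robot.observe(); r=robot.read_camera("wrist"); cv2.imwrite("pics/w1.png",r["pixels"][:,:,::-1])
print(r["T_tool_cam"],r["intrinsics"])
pickle.dump((s,r),open("w1.pkl","wb"))
E
```

```text
t 2.35 pos [ 0.6118 -0.278   0.2199] rot [-3.141e+00 -1.000e-03  1.747e+00] F [ 0.49 -0.05  0.05] open 0.0918 grip 0.0
shift [-0.055  0.004  2.514] spin 0.0020279767738595744
[[-8.33366628e-04  9.52694813e-01  3.03927458e-01  8.16069497e-02]
 [ 9.99999609e-01  8.83880304e-04 -2.86314302e-05 -7.62145816e-04]
 [-2.95912509e-04  3.03927315e-01 -9.52695177e-01 -1.41628727e-01]
 [ 0.00000000e+00  0.00000000e+00  0.00000000e+00  1.00000000e+00]] [[377.66259138   0.         317.08595215]
 [  0.         377.66259138 238.03849041]
 [  0.           0.           1.        ]]
```

View pics/w1.png

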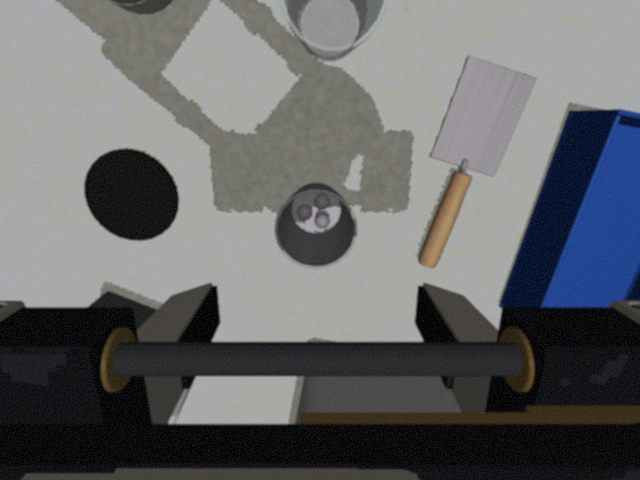

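The wrist view shows the cup rim centred near (316,225), with three balls inside, and the pad centred at (131.5,194.5).

```bash
cat >> h.py <<'E'
def wristz(f,u,v,z):
    s,r=pickle.load(open(f,"rb")); K=r["intrinsics"];T=r["T_tool_cam"]
    M=R.from_euler("xyz",s["tool_rot"]).as_matrix()
    o=s["tool_pos"]+M@T[:3,3]; d=M@T[:3,:3]@np.array([(u-K[0,2])/K[0,0],-(v-K[1,2])/K[1,1],-1.])
    return o+d*(z-o[2])/d[2]
E
python3 -c "
from h import *
for a in [(316,225,.075),(275,225,.075),(357,225,.075),(316,182,.075),(316,268,.075),(131.5,194.5,.004),(84,194.5,.004),(179,194.5,.004)]: print(a,wristz('w1.pkl',*a).round(4))
c=wristz('w1.pkl',316,225,.075)
plan([c[0],c[1],.069],1.745)"
```

```text
(316, 225, 0.075) [ 0.6099 -0.2771  0.075 ]
(275, 225, 0.075) [ 0.5781 -0.2828  0.075 ]
(357, 225, 0.075) [ 0.6417 -0.2715  0.075 ]
(316, 182, 0.075) [ 0.604  -0.2437  0.075 ]
(316, 268, 0.075) [ 0.6163 -0.313   0.075 ]
(131.5, 194.5, 0.004) [ 0.4337 -0.2978  0.004 ]
(84, 194.5, 0.004) [ 0.3889 -0.3057  0.004 ]
(179, 194.5, 0.004) [ 0.4786 -0.2898  0.004 ]
t 2.4 pos [ 0.6119 -0.2777  0.2202] rot [-3.141e+00 -1.000e-03  1.748e+00] F [-0.28  0.94 -0.46] open 0.0916 grip 0.0
shift [ 0.013 -0.03   2.521] spin 0.0025887994378357426
```

Emit:
{"name": "step_arm", "arguments": {
  "motion": [
    [[0,-0.02,0.5],0],
    [[0,-0.02,1.0],0],
    [[0,-0.02,1.5],0],
    [[0,-0.02,1.9],0],
    [[0,-0.02,2.2],0],
    [[0,-0.02,2.4],0],
    [[0,-0.02,2.52],0],
    [[0,-0.02,2.52],0],
    [[0,-0.02,2.52],0]
  ]
}}

```text
time: 3.52
tool_pos: [0.6115, -0.2793, 0.0699]
tool_rot: [3.14, 0.001, 1.747]
contact_force: [0.1, -0.6, 0.7]
opening: 0.0919
grip_force: 0.0
```

Emit:
{"name": "step_arm", "arguments": {
  "motion": [
    [[0,0,0],0],
    [[0,0,0],0],
    [[0,0,0],0],
    [[0,0,0],0],
    [[0,0,0],0],
    [[0,0,0],0],
    [[0,0,0],0],
    [[0,0,0],0]
  ],
  "hand": 255,
  "squeeze": 12
}}

```text
time: 4.53
tool_pos: [0.6111, -0.2791, 0.0692]
tool_rot: [3.142, 0.0, 1.747]
contact_force: [-2.1, -0.2, 2.9]
opening: 0.0653
grip_force: 12.0
```

Emit:
{"name": "step_arm", "arguments": {
  "motion": [
    [[0,0,-0.1],0],
    [[0,0,-0.3],0],
    [[0,0,-0.6],0],
    [[0,0,-0.9],0],
    [[0,0,-1.2],0],
    [[0,0,-1.6],0],
    [[0,0,-2.0],0],
    [[0,0,-2.3],0],
    [[0,0,-2.5],0],
    [[0,0,-2.6],0]
  ]
}}

```text
time: 5.78
tool_pos: [0.6112, -0.2791, 0.2261]
tool_rot: [3.141, 0.001, 1.747]
contact_force: [-0.4, 0.3, -1.1]
opening: 0.0656
grip_force: 12.0
```

```bash
python3 - <<'E'
from h import *
from cell import robot
a=np.radians(10); J=np.array([.506,.185]); v=np.array([-np.sin(a),np.cos(a)])
for u in (-.18,-.1,-.05,0): print(u,J+u*v)
plan([*(J-.18*v),.225],1.745)
E
```

```text
-0.18 [0.53725667 0.0077346 ]
-0.1 [0.52336482 0.08651922]
-0.05 [0.51468241 0.13575961]
0 [0.506 0.185]
t 5.78 pos [ 0.6112 -0.2791  0.2261] rot [3.141e+00 1.000e-03 1.747e+00] F [-0.43  0.31 -1.08] open 0.0656 grip 12.0
shift [ 4.923 -0.376  0.015] spin 0.0018067385675366587
```

Emit:
{"name": "step_arm", "arguments": {
  "motion": [
    [[0.1,0,0],0],
    [[0.3,-0.02,0],0],
    [[0.6,-0.05,0],0],
    [[1.0,-0.08,0],0],
    [[1.4,-0.11,0],0],
    [[1.8,-0.14,0],0],
    [[2.2,-0.17,0],0],
    [[2.6,-0.2,0],0],
    [[3.0,-0.23,0],0],
    [[3.4,-0.26,0],0]
  ]
}}

```text
time: 7.02
tool_pos: [0.5595, -0.0794, 0.225]
tool_rot: [-3.142, -0.0, 1.747]
contact_force: [0.4, -0.5, -1.9]
opening: 0.066
grip_force: 12.0
```

Emit:
{"name": "step_arm", "arguments": {
  "motion": [
    [[0.4,-0.03,0],0],
    [[0.75,-0.06,0],0],
    [[1.05,-0.08,0],0],
    [[1.3,-0.1,0],0],
    [[1.45,-0.11,0],0],
    [[1.52,-0.12,0],0],
    [[1.52,-0.12,0],0],
    [[1.52,-0.12,0],0]
  ]
}}

```text
time: 8.02
tool_pos: [0.5371, 0.0071, 0.2251]
tool_rot: [3.142, 0.0, 1.746]
contact_force: [0.8, 0.2, -1.9]
opening: 0.0656
grip_force: 12.0
```

```bash
python3 - <<'E'
from h import *
from cell import robot
import cv2
plan([.537,.008,.225],1.745)
s=robot.observe(); r=robot.read_camera("wrist"); pickle.dump((s,r),open("w2.pkl","wb"))
cv2.imwrite("pics/w2.png",r["pixels"][:,:,::-1])
E
```

```text
t 8.03 pos [0.5371 0.0071 0.2251] rot [3.142 0.    1.746] F [ 0.82  0.23 -1.93] open 0.0656 grip 12.0
shift [0.014 0.001 0.001] spin 0.001256454049549216
```

View pics/w2.png

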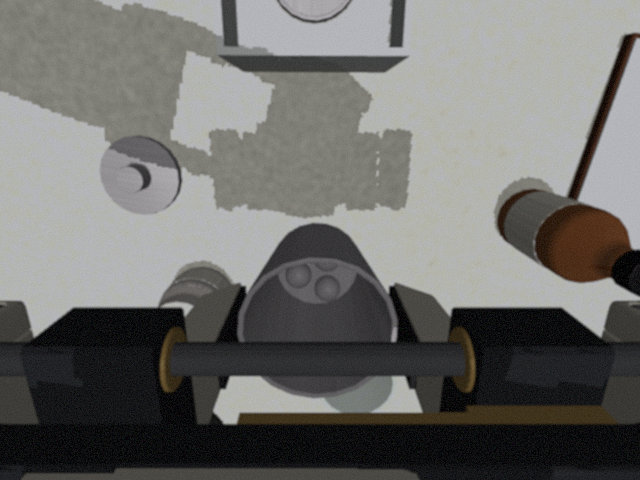

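The cup hangs upright in the grip with its balls in it. The near guard wall's outer top edge runs along row 57 from x=219 to 409, so the tool's yaw matches the mill's.

```bash
python3 - <<'E'
from h import *
L=wristz('w2.pkl',219,57,.095);Rr=wristz('w2.pkl',409,57,.095)
d=Rr-L; print(L,Rr,np.linalg.norm(d),np.degrees(np.arctan2(d[1],d[0])))
a=np.arctan2(d[1],d[0]); n=np.array([-np.sin(a),np.cos(a)]); print("jar",(L+Rr)[:2]/2+.063*n)
L=wristz('w2.pkl',254,71,.0);Rr=wristz('w2.pkl',383,71,.0); print(L,Rr,np.linalg.norm(Rr-L))
E
```

```text
[0.45235213 0.11340715 0.095     ] [0.57489762 0.13503353 0.095     ] 0.12443912868664077 10.008301398424178
jar [0.50267605 0.18626165]
[0.45984563 0.11657748 0.        ] [0.57330566 0.13659915 0.        ] 0.11521305291173188
```

```bash
cat >> h.py <<'E'
J=np.array([.5035,.1857]); V=np.array([-np.sin(np.radians(10)),np.cos(np.radians(10))])
def pu(u,zrim): plan([*(J+u*V),zrim-.006],np.radians(100))
E
python3 -c "
from h import *
pu(-.11,.145)"
```

```text
t 8.07 pos [0.5371 0.0071 0.225 ] rot [3.142 0.    1.746] F [-0.47 -0.47 -1.58] open 0.0654 grip 12.0
shift [ 1.195 -0.033  1.434] spin 0.0008523172370855647
```

Emit:
{"name": "step_arm", "arguments": {
  "motion": [
    [[0.1,0,0.1],0],
    [[0.3,-0.01,0.3],0],
    [[0.55,-0.02,0.6],0],
    [[0.8,-0.02,0.9],0],
    [[1.0,-0.03,1.15],0],
    [[1.12,-0.03,1.33],0],
    [[1.19,-0.03,1.43],0],
    [[1.19,-0.03,1.43],0]
  ]
}}

```text
time: 9.07
tool_pos: [0.5225, 0.0777, 0.139]
tool_rot: [-3.141, -0.0, 1.747]
contact_force: [0.5, 0.4, -2.1]
opening: 0.0655
grip_force: 12.0
```

Emit:
{"name": "step_arm", "arguments": {
  "motion": [
    [[0.08,0,0],0],
    [[0.16,0,0],0],
    [[0.24,0,0],0],
    [[0.32,0,0],0],
    [[0.4,0,0],0],
    [[0.48,0,0],0],
    [[0.48,0,0],0]
  ]
}}

```text
time: 9.95
tool_pos: [0.5176, 0.1062, 0.1393]
tool_rot: [3.141, 0.0, 1.747]
contact_force: [-0.0, -0.7, -1.5]
opening: 0.0653
grip_force: 12.0
```

Emit:
{"name": "step_arm", "arguments": {
  "motion": [
    [[0.08,0,0],0],
    [[0.16,0,0],0],
    [[0.24,0,0],0],
    [[0.32,0,0],0],
    [[0.4,0,0],0],
    [[0.48,0,0],0],
    [[0.5,0,0],0]
  ]
}}

```text
time: 10.82
tool_pos: [0.5123, 0.1358, 0.1393]
tool_rot: [3.142, -0.0, 1.747]
contact_force: [1.4, -2.2, -0.5]
opening: 0.0653
grip_force: 12.0
```

```bash
python3 - <<'E'
from h import *
from cell import robot
import cv2
pu(-.03,.145)
s=robot.observe(); r=robot.read_camera("wrist"); pickle.dump((s,r),open("w3.pkl","wb"))
q=robot.read_camera("side")["pixels"][:,:,::-1]
cv2.imwrite("pics/w3.png",cv2.hconcat([cv2.resize(r["pixels"][:,:,::-1],(400,300)),cv2.resize(q[120:240,220:380],(400,300),interpolation=cv2.INTER_CUBIC)]))
E
```

```text
t 10.82 pos [0.5123 0.1358 0.1393] rot [ 3.142 -0.     1.747] F [ 1.44 -2.16 -0.5 ] open 0.0653 grip 12.0
shift [0.345 0.001 0.004] spin 0.0019444869543319143
```

View pics/w3.png

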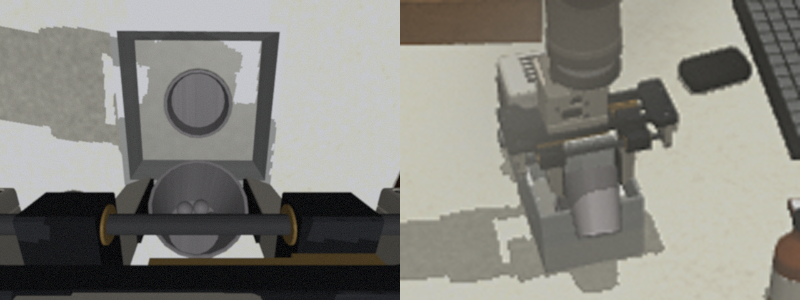

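The cup has levered over about 45° on the guard edge, as planned, with the balls still in it. The jar mouth is centred near full-frame pixel (316.8,164), which I'll use to check its position.

```bash
python3 - <<'E'
from h import *
p=wristz('w3.pkl',316.8,164,.05); print(p, (p[:2]-J)@V, (p[:2]-J)@np.array([V[1],-V[0]]))
for a in [(164*1.6,164),(232*1.6,164),(316.8,68*1.6),(316.8,137*1.6)]: print(wristz('w3.pkl',*a,.05))
pu(-.02,.145)
E
```

```text
[0.50179203 0.18965446 0.05      ] 0.004190973001118581 -0.0009953383600416023
[0.46944504 0.183915   0.05      ]
[0.53414196 0.19539445 0.05      ]
[0.49628641 0.22071841 0.05      ]
[0.50780302 0.1557391  0.05      ]
t 10.93 pos [0.5123 0.1356 0.1393] rot [-3.142 -0.     1.747] F [ 1.85 -1.39  0.74] open 0.0653 grip 12.0
shift [0.515 0.001 0.004] spin 0.0017497878404357792
```

Emit:
{"name": "step_arm", "arguments": {
  "motion": [
    [[0.08,0,0.02],0],
    [[0.16,0,0.04],0],
    [[0.24,0,0.06],0],
    [[0.32,0,0.08],0],
    [[0.4,0,0.1],0],
    [[0.48,0,0.12],0],
    [[0.56,0,0.14],0],
    [[0.62,0,0.16],0],
    [[0.62,0,0.16],0]
  ]
}}

```text
time: 12.05
tool_pos: [0.5057, 0.1726, 0.1297]
tool_rot: [-3.142, -0.001, 1.747]
contact_force: [-0.7, 1.1, 0.7]
opening: 0.0656
grip_force: 12.0
```

```bash
python3 - <<'E'
from h import *
from cell import robot
import cv2
pu(-.012,.115)
r=robot.read_camera("wrist")
q=robot.read_camera("side")["pixels"][:,:,::-1]
cv2.imwrite("pics/w4.png",cv2.hconcat([cv2.resize(r["pixels"][:,:,::-1],(400,300)),cv2.resize(q[120:240,220:380],(400,300),interpolation=cv2.INTER_CUBIC)]))
E
```

```text
t 12.05 pos [0.5057 0.1726 0.1297] rot [-3.142e+00 -1.000e-03  1.747e+00] F [-0.67  1.08  0.69] open 0.0656 grip 12.0
shift [0.021 0.002 0.345] spin 0.0017230288237053415
```

Emit:
{"name": "step_arm", "arguments": {
  "motion": [
    [[0,0,0.03],0],
    [[0,0,0.06],0],
    [[0,0,0.09],0],
    [[0,0,0.12],0],
    [[0,0,0.15],0],
    [[0,0,0.18],0],
    [[0,0,0.21],0],
    [[0,0,0.24],0],
    [[0,0,0.26],0],
    [[0,0,0.28],0]
  ]
}}

```text
time: 13.4
tool_pos: [0.5058, 0.1722, 0.1128]
tool_rot: [-3.142, -0.0, 1.747]
contact_force: [-0.4, 4.9, 3.4]
opening: 0.0651
grip_force: 12.1
```

Emit:
{"name": "step_arm", "arguments": {
  "motion": [
    [[0,0,0.02],0],
    [[0,0,0.04],0],
    [[0,0,0.06],0],
    [[0,0,0.08],0],
    [[0,0,0.1],0],
    [[0,0,0.12],0],
    [[0,0,0.12],0],
    [[0,0,0.12],0]
  ]
}}

```text
time: 14.4
tool_pos: [0.5058, 0.1724, 0.1056]
tool_rot: [3.142, -0.001, 1.747]
contact_force: [-0.4, 6.3, 2.3]
opening: 0.065
grip_force: 12.1
```

```bash
python3 - <<'E'
from h import *
from cell import robot
import cv2
pu(-.012,.115)
r=robot.read_camera("wrist")
q=robot.read_camera("side")["pixels"][:,:,::-1]
cv2.imwrite("pics/w5.png",cv2.hconcat([cv2.resize(r["pixels"][:,:,::-1],(400,300)),cv2.resize(q[120:240,220:380],(400,300),interpolation=cv2.INTER_CUBIC)]))
E
```

```text
t 14.4 pos [0.5058 0.1724 0.1056] rot [ 3.142e+00 -1.000e-03  1.747e+00] F [-0.44  6.28  2.32] open 0.065 grip 12.1
shift [ 0.025  0.001 -0.056] spin 0.001445590404153485
```

View pics/w5.png

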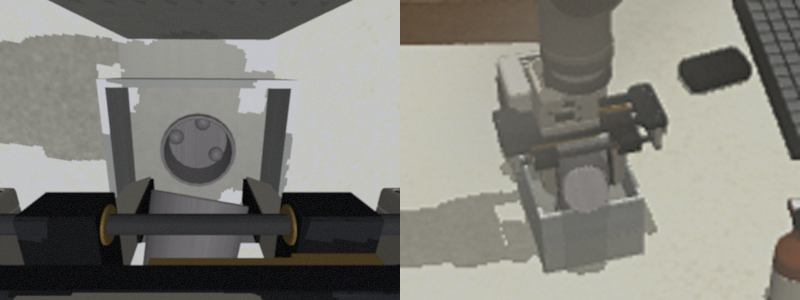

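All three balls are in the jar. I'll raise the cup straight up and clear, then see how it hangs.

Emit:
{"name": "step_arm", "arguments": {
  "motion": [
    [[0,0,-0.05],0],
    [[0,0,-0.15],0],
    [[0,0,-0.3],0],
    [[-0.05,0,-0.5],0],
    [[-0.1,0,-0.8],0],
    [[-0.15,0,-1.1],0],
    [[-0.2,0,-1.4],0],
    [[-0.2,0,-1.7],0],
    [[-0.2,0,-2.0],0],
    [[-0.2,0,-2.0],0]
  ]
}}

```text
time: 15.75
tool_pos: [0.5087, 0.1601, 0.2275]
tool_rot: [3.138, 0.0, 1.747]
contact_force: [-0.4, 0.6, -1.4]
opening: 0.0646
grip_force: 12.0
```

```bash
python3 - <<'E'
from h import *
from cell import robot
import cv2
pu(-.2,.23)
s=robot.observe();r=robot.read_camera("wrist");pickle.dump((s,r),open("w6.pkl","wb"))
q=robot.read_camera("side")["pixels"][:,:,::-1]
cv2.imwrite("pics/w6.png",cv2.hconcat([cv2.resize(r["pixels"][:,:,::-1],(400,300)),cv2.resize(q[100:220,220:380],(400,300),interpolation=cv2.INTER_CUBIC)]))
E
```

```text
t 15.75 pos [0.5087 0.1601 0.2275] rot [3.138 0.    1.747] F [-0.38  0.62 -1.36] open 0.0646 grip 12.0
shift [-2.898 -0.015  0.059] spin 0.0012818293203689102
```

View pics/w6.png

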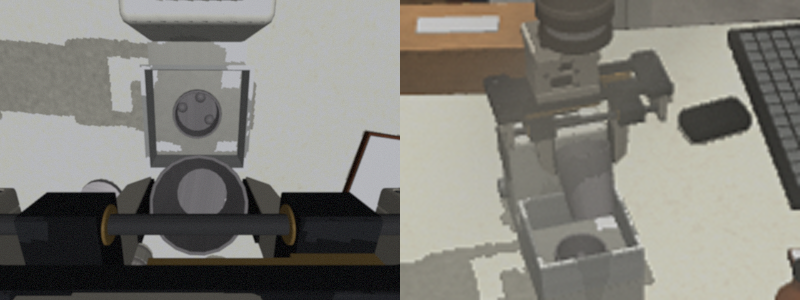

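The balls stay in the jar, and the cup hangs with a slight remaining tilt: rim centre at about (198,204) and floor at about (201,194) in the half-size frame. I'll work out the tilt from these and plan the move to the pad.

```bash
python3 - <<'E'
from h import *
from scipy.optimize import least_squares
def proj(f,P):
    s,r=pickle.load(open(f,"rb"));K=r["intrinsics"];T=r["T_tool_cam"]
    p=np.linalg.inv(T)@np.r_[P,1]; return np.array([K[0,0]*p[0]/-p[2]+K[0,2],-K[1,1]*p[1]/-p[2]+K[1,2]])
# tool coords: x fwd(u), z down. cup axis up = -z when upright
for f,rim,fl in [("w2.pkl",(318,318),(318,283)),("w6.pkl",(317,326.5),(321.6,310))]:
    def res(p):
        a,b,x,y=p; ax=np.array([np.sin(a),np.sin(b),-np.cos(a)*np.cos(b)])
        c=np.array([x,y,-.006]); return np.r_[proj(f,c)-rim,proj(f,c-ax*.071)-fl]
    q=least_squares(res,[0,0,0,0],x_scale=[.1,.1,.01,.01]).x; print(f,np.degrees(q[:2]),q[2:]*1000)
plan([.4345,-.2985,.225],np.radians(100))
E
```

```text
w2.pkl [13.06952814 -0.1438662 ] [ 4.40664005 -0.41550358]
w6.pkl [23.12883368 -2.19094487] [ 0.50703759 -0.82144782]
t 15.85 pos [0.5077 0.16   0.2256] rot [-3.141  0.     1.747] F [ 0.86  1.18 -1.59] open 0.0647 grip 12.0
shift [-7.311 -2.539  0.01 ] spin 0.0013740240390518466
```

Emit:
{"name": "step_arm", "arguments": {
  "motion": [
    [[-0.15,-0.05,0],0],
    [[-0.4,-0.14,0],0],
    [[-0.8,-0.28,0],0],
    [[-1.3,-0.45,0],0],
    [[-1.8,-0.62,0],0],
    [[-2.3,-0.8,0],0],
    [[-2.8,-0.97,0],0],
    [[-3.3,-1.15,0],0],
    [[-3.8,-1.32,0],0],
    [[-4.3,-1.49,0],0]
  ]
}}

```text
time: 17.1
tool_pos: [0.4641, -0.1112, 0.2255]
tool_rot: [-3.141, -0.0, 1.746]
contact_force: [1.1, -0.4, -1.1]
opening: 0.0648
grip_force: 12.0
```

Emit:
{"name": "step_arm", "arguments": {
  "motion": [
    [[-0.5,-0.17,0],0],
    [[-1.0,-0.35,0],0],
    [[-1.5,-0.52,0],0],
    [[-2.0,-0.7,0],0],
    [[-2.4,-0.84,0],0],
    [[-2.7,-0.94,0],0],
    [[-2.9,-1.01,0],0],
    [[-3.01,-1.05,0],0],
    [[-3.01,-1.05,0],0],
    [[-3.01,-1.05,0],0]
  ]
}}

```text
time: 18.35
tool_pos: [0.4348, -0.2976, 0.2257]
tool_rot: [3.142, -0.0, 1.747]
contact_force: [0.3, -0.3, -1.0]
opening: 0.0647
grip_force: 12.0
```

```bash
python3 - <<'E'
from h import *
plan([.4345,-.2985,.083],np.radians(100))
E
```

```text
t 18.35 pos [ 0.4348 -0.2976  0.2257] rot [ 3.142 -0.     1.747] F [ 0.28 -0.32 -1.03] open 0.0647 grip 12.0
shift [-0.014 -0.008  2.378] spin 0.0021068464120350683
```

Emit:
{"name": "step_arm", "arguments": {
  "motion": [
    [[0,0,0.3],0],
    [[0,0,0.7],0],
    [[0,0,1.1],0],
    [[0,0,1.5],0],
    [[0,0,1.85],0],
    [[0,0,2.1],0],
    [[0,0,2.28],0],
    [[0,0,2.36],0],
    [[0,0,2.36],0]
  ]
}}

```text
time: 19.48
tool_pos: [0.4348, -0.2983, 0.0842]
tool_rot: [3.141, 0.0, 1.747]
contact_force: [0.5, -0.2, -1.3]
opening: 0.0645
grip_force: 12.0
```

Emit:
{"name": "step_arm", "arguments": {
  "motion": [
    [[0,0,0],0],
    [[0,0,0],0],
    [[0,0,0],0],
    [[0,0,0],0],
    [[0,0,0],0],
    [[0,0,0],0]
  ],
  "squeeze": 4
}}

```text
time: 20.23
tool_pos: [0.4347, -0.2982, 0.0841]
tool_rot: [3.142, -0.0, 1.747]
contact_force: [-1.0, -0.0, -0.7]
opening: 0.0648
grip_force: 4.0
```

```bash
python3 - <<'E'
from h import *
from cell import robot
plan([.4345,-.2985,.073],np.radians(100))
s=robot.observe();r=robot.read_camera("wrist");pickle.dump((s,r),open("w7.pkl","wb"))
# compare with upright reference w2 and tilted w6: mean abs diff in the cup region
g={f:pickle.load(open(f,"rb"))[1]["pixels"][225:395,245:390].astype(float).mean(2) for f in ("w2.pkl","w6.pkl","w7.pkl")}
for f in g: # bright floor centroid inside the cup
    m=g[f]>np.percentile(g[f],70); y,x=np.nonzero(m[:115]); print(f,np.median(x)+245,np.median(y)+225, g[f][:,72][::14].round())
E
```

```text
t 20.23 pos [ 0.4347 -0.2982  0.0841] rot [ 3.142 -0.     1.747] F [-1.04 -0.01 -0.75] open 0.0648 grip 4.0
shift [-0.004 -0.004  0.185] spin 0.0015246772582919732
w2.pkl 317.0 262.0 [54. 52. 54. 83. 63. 76. 64. 63. 61. 44. 50. 65. 75.]
w6.pkl 323.0 275.0 [126. 129.  72.  58. 112. 109. 112. 108. 106.  34.  55.  46.  47.]
w7.pkl 325.0 282.0 [ 21.  49. 112. 118. 111. 192. 108.  71.  63.  53.  56.  62.  63.]
```

At the lighter grip the cup swung upright: its floor is centred near row 281, matching the upright reference of 283. I'll lower it onto the pad and release.

Emit:
{"name": "step_arm", "arguments": {
  "motion": [
    [[0,0,0.04],0],
    [[0,0,0.08],0],
    [[0,0,0.11],0],
    [[0,0,0.14],0],
    [[0,0,0.16],0],
    [[0,0,0.18],0],
    [[0,0,0.19],0],
    [[0,0,0.19],0]
  ]
}}

```text
time: 21.28
tool_pos: [0.4347, -0.2982, 0.0727]
tool_rot: [3.142, -0.0, 1.747]
contact_force: [0.6, -1.1, 4.2]
opening: 0.0644
grip_force: 4.0
```

```bash
python3 - <<'E'
from h import *
plan([.4345,-.2985,.073],np.radians(100))
E
```

```text
t 21.27 pos [ 0.4347 -0.2982  0.0727] rot [ 3.142 -0.     1.747] F [ 0.56 -1.06  4.17] open 0.0644 grip 3.97
shift [-0.004 -0.004 -0.005] spin 0.001460389561146691
```

Emit:
{"name": "step_arm", "arguments": {
  "motion": [
    [[0,0,0],0],
    [[0,0,0],0],
    [[0,0,0],0],
    [[0,0,0],0]
  ],
  "hand": 55
}}

```text
time: 21.78
tool_pos: [0.4346, -0.2981, 0.0725]
tool_rot: [-3.141, -0.001, 1.747]
contact_force: [0.1, -0.5, -0.8]
opening: 0.0716
grip_force: 0.1
```

Emit:
{"name": "step_arm", "arguments": {
  "motion": [
    [[0,0,0],0],
    [[0,0,0],0],
    [[0,0,0],0],
    [[0,0,0],0],
    [[0,0,0],0],
    [[0,0,0],0]
  ],
  "hand": 0
}}

```text
time: 22.52
tool_pos: [0.4347, -0.2983, 0.0727]
tool_rot: [3.142, -0.0, 1.747]
contact_force: [0.3, 0.2, -0.1]
opening: 0.0917
grip_force: 0.0
```

Emit:
{"name": "step_arm", "arguments": {
  "motion": [
    [[0,0,-0.2],0],
    [[0,0,-0.5],0],
    [[0,0,-0.9],0],
    [[0,0,-1.3],0],
    [[0,0,-1.8],0],
    [[0,0,-2.2],0],
    [[0,0,-2.5],0],
    [[0,0,-2.5],0]
  ]
}}

```text
time: 23.52
tool_pos: [0.4353, -0.2987, 0.2247]
tool_rot: [3.139, 0.003, 1.747]
contact_force: [0.7, -0.6, -1.0]
opening: 0.0916
grip_force: 0.0
```

```bash
python3 - <<'E'
from h import *
from cell import robot
plan([.4345,-.2985,.073],np.radians(100))
s=robot.observe();r=robot.read_camera("wrist");pickle.dump((s,r),open("w8.pkl","wb"))
import cv2
g=cv2.cvtColor(r["pixels"],cv2.COLOR_RGB2GRAY)
sc=robot.read_camera("scene");C["s1"]=sc
S=cv2.cvtColor(sc["pixels"],cv2.COLOR_RGB2GRAY)
print("wrist rows x=180..460 step 8, y=120..330 step 10")
for y in range(110,331,10): print(y,' '.join('%3d'%v for v in g[y,200:441:8]))
print("scene")
for y in range(196,246,2): print(y,' '.join('%3d'%v for v in S[y,222:270:2]))
print("balls in jar")
for y in range(228,256,1): print(y,' '.join('%3d'%v for v in S[y,402:434]))
E
```

```text
t 23.52 pos [ 0.4353 -0.2987  0.2247] rot [3.139e+00 3.000e-03 1.747e+00] F [ 0.75 -0.58 -0.96] open 0.0916 grip 0.0
shift [ 0.014 -0.018  2.528] spin 0.0015171733947529908
wrist rows x=180..460 step 8, y=120..330 step 10
110 137 112 108 124 154 158 157 158 156 109 112 108 108 107 110 103 110 109 110 115 110 111 127 156 154 158 158 161 155 154 160
120 157 127 116 114 108 155 160 119 113 110 116 112 108 113 111 105 114 111 108 108 106 115 105 158 156 159 158 159 154 157 159
130 154 153 109 109 113 109 107 110 111 108 108 101 112 112 108 111 107 110 109 110 112 110 109 124 110 101 109 158 156 158 157
140 160 154 102 109 108 109 108 110 108 110 109 110 108 108 109 107 108 104 108 109 109 108 108 107 104 115 106 155 158 156 158
150 164 157 110 113 107 111 115 111 106 110 112 108 112 109 113 111 108 114 108 109 106 106 106 107 107 111 113 155 156 158 157
160 160 158 118 110 108 111 109 108 113 107 118 107 110  66  24  22  83 109 110 117 152 100 106 106 106 105 118 153 157 156 156
170 155 158 109 106 109 114 110 109 114 107 110  11  14  19  20  18  12   9  34 159 118 108 109 107 111 109 12
[... 7580 characters left out ...]
 125 126 134 147 157 160 160 159 158 158
251 155 164 166 166 167 166 162 160 151 139 126 119 119 123 132 134 140 142 144 146 143 141 137 138 142 148 150 146 144 139 135 136
252 152 162 165 167 165 166 166 164 161 156 148 140 134 132 138 142 142 144 145 144 138 132 131 129 127 126 123 120 114 110 109 106
253 144 159 165 162 162 159 157 157 154 152 149 142 135 132 131 130 127 128 123 120 114 108 106 102 103  99  99  94  90  89  88  87
254 130 147 150 148 142 139 136 134 130 125 123 120 116 110 107 103 100  98  97  95  92  90  90  88  85  85  83  83  85  84  85  84
255 104 121 123 119 115 109 108 104  98  96  94  97  92  89  90  86  86  85  83  84  85  83  83  85  85  84  83  82  82  81  82  84
```

```bash
python3 - <<'E'
from h import *
print("rim wrist",wristz('w8.pkl',322,235,.079),"rim lowest",wristz('w8.pkl',322,276,.079),"floor",wristz('w8.pkl',320,220,.008))
print("rim scene",atz("scene",237.7,212.5,.079))
print("pad scene0",atz("scene",244.5,225.7,.004))
print("pad wrist8 left/right at row 185", wristz('w8.pkl',277,185,.004),wristz('w8.pkl',358,185,.004),"top",wristz('w8.pkl',318,159,.004))
E
```

```text
rim wrist [ 0.4401338  -0.30595795  0.079     ] rim lowest [ 0.44645538 -0.34085282  0.079     ] floor [ 0.44048056 -0.31284516  0.008     ]
rim scene [ 0.44345458 -0.30610018  0.079     ]
pad scene0 [ 0.43706349 -0.29647624  0.004     ]
pad wrist8 left/right at row 185 [ 0.39375426 -0.28675494  0.004     ] [ 0.47061666 -0.27318541  0.004     ] top [ 0.42833159 -0.25560978  0.004     ]
```

Roughly measured, the cup sits 9–12 mm from the pad's centre. I'll pin that and its tilt down by fitting a projected cup silhouette in both fixed cameras against the starting images.

```bash
python3 - <<'E'
from h import *
from cell import robot
import cv2
from scipy.optimize import minimize
t=np.linspace(0,2*np.pi,60)
def sil(c,p):
    x,y,a,b=p; ax=R.from_rotvec([a,b,0]).as_matrix()
    P=np.vstack([np.c_[r*np.cos(t),r*np.sin(t),z+0*t] for r,z in ((.026,0),(.033,.075))])@ax.T+[x,y,.004]
    q=(P-c["xyz"])@R.from_euler("xyz",c["rotation"]).as_matrix(); K=c["intrinsics"]
    uv=np.c_[K[0,0]*q[:,0]/-q[:,2]+K[0,2],-K[1,1]*q[:,1]/-q[:,2]+K[1,2]].astype(np.float32)
    m=np.zeros((480,640),np.uint8); cv2.fillConvexPoly(m,np.round(cv2.convexHull(uv)*16).astype(np.int32),255,cv2.LINE_AA,4); return m/255.
for n in ("scene","side"):
    c=robot.read_camera(n); I=c["pixels"].astype(float); 
    cv2.imwrite(f"pics/{n}_end.png",c["pixels"][:,:,::-1])
    def cost(p):
        m=sil(c,p); ys,xs=np.nonzero(cv2.dilate(m,np.ones((9,9)))>.1); sl=np.s_[ys.min():ys.max()+1,xs.min():xs.max()+1]
        g=cv2.GaussianBlur(I.mean(2),(0,0),.7)[sl]; gy,gx=np.gradient(g); my,mx=np.gradient(cv2.GaussianBlur(m,(0,0),.7)[sl]); e=np.hypot(mx,my)+1e-9
        return -np.abs(gx*mx+gy*my).sum()/e.sum()
    for tilt in (0,1):
        best=min((minimize(lambda v:cost([v[0],v[1],v[2],v[3]] if tilt else [v[0],v[1],0,0]),np.array([x0,y0,0,0]),method="Nelder-Mead",options=dict(initial_simplex=np.array([[x0,y0,0,0]]+[np.array([x0,y0,0,0])+d for d in np.diag([.006,.006,.05,.05])]),maxiter=300)) for x0 in (.436,.444) for y0 in (-.300,-.310)),key=lambda r:r.fun)
        print(n,tilt,best.x[:2].round(4),np.degrees(best.x[2:]).round(1) if tilt else "",round(best.fun,2))
E
```

```text
scene 0 [ 0.4491 -0.307 ]  -17.04
scene 1 [ 0.4503 -0.3097] [-4.3 -3.1] -18.07
side 0 [ 0.4446 -0.316 ]  -16.7
side 1 [ 0.4488 -0.3115] [ 3.5 -6.4] -17.22
```

The fit puts the cup about 15 mm off the pad's centre, which is inside the 20 mm limit but closer than I'd like. There's time to regrip it and recentre.

```bash
python3 -c "
from h import *
plan([.443,-.3095,.064],np.radians(100))"
```

```text
t 23.73 pos [ 0.4343 -0.2979  0.2219] rot [-3.141e+00 -1.000e-03  1.747e+00] F [-0.04  0.52 -0.04] open 0.0919 grip 0.0
shift [-0.219  0.111  2.631] spin 0.0014291739300951178
```

Emit:
{"name": "step_arm", "arguments": {
  "motion": [
    [[-0.1,0.05,0.4],0],
    [[-0.22,0.11,0.8],0],
    [[-0.22,0.11,1.2],0],
    [[-0.22,0.11,1.6],0],
    [[-0.22,0.11,2.0],0],
    [[-0.22,0.11,2.3],0],
    [[-0.22,0.11,2.5],0],
    [[-0.22,0.11,2.6],0],
    [[-0.22,0.11,2.6],0]
  ]
}}

```text
time: 24.85
tool_pos: [0.4435, -0.3101, 0.0665]
tool_rot: [-3.141, -0.0, 1.747]
contact_force: [0.6, 0.3, -0.1]
opening: 0.0918
grip_force: 0.0
```

Emit:
{"name": "step_arm", "arguments": {
  "motion": [
    [[0,0,0],0],
    [[0,0,0],0],
    [[0,0,0],0],
    [[0,0,0],0],
    [[0,0,0],0],
    [[0,0,0],0],
    [[0,0,0],0],
    [[0,0,0],0]
  ],
  "hand": 255,
  "squeeze": 5
}}

```text
time: 25.85
tool_pos: [0.4435, -0.3102, 0.0669]
tool_rot: [3.141, 0.0, 1.747]
contact_force: [-2.2, -1.2, 3.8]
opening: 0.0647
grip_force: 4.9
```

```bash
python3 -c "
from h import *
plan([.4345,-.2985,.066],np.radians(100))
from cell import robot
s=robot.observe();r=robot.read_camera('wrist');pickle.dump((s,r),open('w9.pkl','wb'))
g=r['pixels'].astype(float).mean(2)
for y in range(220,345,8): print(y,' '.join('%3d'%v for v in g[y,230:411:6]))"
```

```text
t 25.85 pos [ 0.4435 -0.3102  0.0669] rot [3.141 0.    1.747] F [-2.18 -1.15  3.78] open 0.0647 grip 4.95
shift [ 0.218 -0.114  0.014] spin 0.0014706051538171394
220  29  20  19  20   3  13   7  18   9  29  22  19  12  42  52  53  29  20  19  16  15  17   8  14  20 137 142 142 142 142 142
228  16  24  27  21   9  10  16  24  20  20  59  60  62  71  64  66  60  61  62  26   4  24  20  13  20  64 146 149 144 143 140
236  25  20  22  13   4  20  24  22  27  55  65  65  66  64  67  65  63  67  67  66  57  19   9   3  24  28 147 144 145 141 132
244  20  10  23  16  23  22  23  19  59  63  66  63  64  64  67  69  66  62  65  64  62  55  13  15  12  31 145 149 140 138 142
252   8  18  17  13  25  22  31  61  58  64  61  67  61  66  65  64  60  65  61  67  59  63  58  20  14  60 141 143 142 153 143
260  42  26  19  19  24  14  62  62  68  80 112 103 109 104 109 108 108 105 116 116 103  63  65  50  23 138 146 142 142 140 148
268 142  22  20  11  18  52  64 114 101 112 108 110 117 119 114 112 115 117 115 114 114 100 117  72  38 145 140 139 145 141 138
276 140  78  26  23  45 100 101  53 118 11
[... 409 characters left out ...]
 114  92  73  73  69  64  61  63  56  58  53 117  12  79  84
308  75  77  87  60  67  66  67  72  67  73  74  81  79  76  77  73  76  72  72  73  71  72  65  57  59  60  56  88  81  66  79
316   2 104  59  63  65  65  69  70  73  73  75  74  74  76  75  74  71  73  78  69  71  67  67  66  64  61  57  61 110  13  85
324   8 110  66  63  68  75  66  67  71  78  78  77  76  77  76  75  74  77  71  68  66  63  62  64  66  62  60  53 115  13  45
332   7 106  63  64  68  66  65  73  76  72  74  78  72  73  72  75  71  72  72  74  66  68  67  63  62  68  61  59 113  16   3
340   1 105  62  67  69  67  64  68  70  70  75  75  74  70  69  70  79  72  74  70  70  72  62  59  61  62  63  72 111   8   3
```

```bash
python3 -c "
from h import *
for f,zt in (('w2.pkl',-.006),('w9.pkl',-.012)):
    s,r=pickle.load(open(f,'rb'));g=r['pixels'].astype(float).mean(2)
    for x0,x1 in ((255,275),(365,385)): print(f,x0,[(y,int(g[y,x0:x1:4].mean())) for y in range(250,300,4)])
    for y in (300,308,316,324): print(y, g[y,234:246].astype(int), g[y,392:406].astype(int))
    K=r['intrinsics'];T=r['T_tool_cam']
    for u,v in ((318,235),(318,245),(318,255),(318,265),(318,390),(318,400),(260,276),(378,276)):
        d=T[:3,:3]@np.array([(u-K[0,2])/K[0,0],-(v-K[1,2])/K[1,1],-1.]);o=T[:3,3]; print((u,v),((o+d*(zt-o[2])/d[2])*1000).round(1))
"
```

```text
w2.pkl 255 [(250, 182), (254, 174), (258, 153), (262, 137), (266, 122), (270, 106), (274, 105), (278, 91), (282, 71), (286, 68), (290, 63), (294, 52), (298, 54)]
w2.pkl 365 [(250, 177), (254, 178), (258, 174), (262, 153), (266, 137), (270, 126), (274, 120), (278, 112), (282, 92), (286, 68), (290, 62), (294, 54), (298, 49)]
300 [42 24 12 12 11 11  9  6 12 44 67 86] [36  9 13  5  0 15  9 25 25 52 63 76 71 81]
308 [ 6  0 14  4  7 26 48 79 86 88 95 92] [92 82 55 22  9 12  1 14 20  0  8 27 40 54]
316 [ 0  8 18 30 65 82 93 89 88 78 65 51] [ 94 100  95  88  70  37  18  11   3   5   0  11  19   2]
324 [ 5  7 25 41 69 88 91 94 87 69 59 50] [ 81  98 103  97  89  65  36   6   2  18   1   2   2  12]
(318, 235) [39.5 -0.4 -6. ]
(318, 245) [35.6 -0.4 -6. ]
(318, 255) [31.5 -0.4 -6. ]
(318, 265) [27.4 -0.4 -6. ]
(318, 390) [-30.6  -0.4  -6. ]
(318, 400) [-35.9  -0.4  -6. ]
(260, 276) [ 22.8 -23.   -6. ]
(378, 276) [22.8 23.  -6. ]
w9.pkl 255 [(250, 26), (254, 23), (258, 34), (262, 40), (266, 50), (270, 68), (274, 79), (278, 82), (282, 78), (286, 68), (290, 63), (294, 63), (298, 66)]
w9.pkl 365 [(250, 36), (254, 40), (258, 46), (262, 63), (266, 82), (270, 112), (274, 104), (278, 89), (282, 80), (286, 70), (290, 59), (294, 58), (298, 58)]
300 [ 65  47  19  29  44  80  97 106 106 109 103  97] [117 107  84  55  26  12  12  42  60  71  84  87  79  86]
308 [ 19  35  77 100 111 104 107 100  87  69  58  56] [ 88 108 112 108 115 105  81  45  18   2  39  51  66  83]
316 [ 69  99 104 108 109  96  89  68  59  61  60  58] [ 61  69  96 105 109 115 110  89  48  14   8   0  13  26]
324 [101 109 110 104  87  77  55  58  66  59  62  64] [ 53  61  78  96 110 117 115 111  93  47  10  10  13  12]
(318, 235) [ 41.4  -0.4 -12. ]
(318, 245) [ 37.6  -0.4 -12. ]
(318, 255) [ 33.7  -0.4 -12. ]
(318, 265) [ 29.8  -0.4 -12. ]
(318, 390) [-25.7  -0.4 -12. ]
(318, 400) [-30.7  -0.4 -12. ]
(260, 276) [ 25.4 -22.  -12. ]
(378, 276) [ 25.4  21.9 -12. ]
```

The cup's centre is within 2 mm of the tool's centre, so it stood about 14 mm off. I'll lift it 9 mm, shift it to the pad's centre and set it down.

Emit:
{"name": "step_arm", "arguments": {
  "motion": [
    [[0,0,0],0],
    [[0,0,-0.07],0],
    [[0,0,-0.15],0],
    [[0.05,-0.03,-0.15],0],
    [[0.1,-0.06,-0.15],0],
    [[0.15,-0.09,-0.15],0],
    [[0.19,-0.11,-0.15],0],
    [[0.19,-0.11,-0.15],0],
    [[0.19,-0.11,-0.15],0]
  ],
  "squeeze": 7
}}

```text
time: 27.02
tool_pos: [0.4351, -0.3001, 0.0757]
tool_rot: [3.141, 0.0, 1.747]
contact_force: [-0.6, 0.7, -1.6]
opening: 0.0647
grip_force: 6.9
```

Emit:
{"name": "step_arm", "arguments": {
  "motion": [
    [[0,0,0.03],0],
    [[0,0,0.06],0],
    [[0,0,0.09],0],
    [[0,0,0.11],0],
    [[0,0,0.13],0],
    [[0,0,0.145],0],
    [[0,0,0.15],0],
    [[0,0,0.15],0]
  ],
  "squeeze": 4
}}

```text
time: 28.02
tool_pos: [0.4351, -0.3003, 0.067]
tool_rot: [3.141, 0.0, 1.747]
contact_force: [-0.8, -1.2, 2.0]
opening: 0.0648
grip_force: 4.0
```

```bash
python3 -c "
from h import *
plan([.4345,-.2985,.066],np.radians(100))"
```

```text
t 28.02 pos [ 0.4351 -0.3003  0.067 ] rot [3.141 0.    1.747] F [-0.8  -1.21  2.03] open 0.0648 grip 3.97
shift [ 0.03  -0.004  0.017] spin 0.0014513632606831806
```

Touching down again (+2 N). I'll open slowly and retract.

Emit:
{"name": "step_arm", "arguments": {
  "motion": [
    [[0,0,0],0],
    [[0,0,0],0],
    [[0,0,0],0],
    [[0,0,0],0]
  ],
  "hand": 65
}}

```text
time: 28.52
tool_pos: [0.4351, -0.3, 0.0666]
tool_rot: [3.142, -0.0, 1.747]
contact_force: [-0.1, 0.0, -0.3]
opening: 0.0685
grip_force: 0.0
```

Emit:
{"name": "step_arm", "arguments": {
  "motion": [
    [[0,0,0],0],
    [[0,0,0],0],
    [[0,0,0],0],
    [[0,0,0],0],
    [[0,0,0],0],
    [[0,0,0],0]
  ],
  "hand": 0
}}

```text
time: 29.28
tool_pos: [0.435, -0.3, 0.0667]
tool_rot: [3.142, -0.0, 1.747]
contact_force: [0.4, 0.2, -0.4]
opening: 0.0915
grip_force: 0.0
```

Emit:
{"name": "step_arm", "arguments": {
  "motion": [
    [[0,0,-0.2],0],
    [[0,0,-0.5],0],
    [[0,0,-0.9],0],
    [[0,0,-1.3],0],
    [[0,0,-1.8],0],
    [[0,0,-2.2],0],
    [[0,0,-2.6],0],
    [[0,0,-2.6],0],
    [[0,0,-2.6],0]
  ]
}}

```text
time: 30.4
tool_pos: [0.4347, -0.2997, 0.2223]
tool_rot: [-3.141, -0.001, 1.747]
contact_force: [-0.3, 0.2, -0.7]
opening: 0.0916
grip_force: 0.0
```

```bash
python3 - <<'E'
from h import *
from cell import robot
plan([.4345,-.2985,.066],np.radians(100))
s=robot.observe();r=robot.read_camera('wrist');g=r['pixels'].astype(float).mean(2)
for y in range(150,291,8): print(y,' '.join('%3d'%v for v in g[y,260:381:6]))
E
```

```text
t 30.4 pos [ 0.4347 -0.2997  0.2223] rot [-3.141e+00 -1.000e-03  1.747e+00] F [-0.33  0.19 -0.7 ] open 0.0916 grip 0.0
shift [1.900e-02 1.000e-03 2.604e+00] spin 0.0014520064933591925
150 103 102 107 110 106 104 108 105 102 104 106 106 110 106 102 104 106 101 105 106 100
158 113 105 105 108 111 111 106 106 101  85  87 104 103 104 108 104 103 107 103 103 100
166 106 103 102 110 107  90  13  16   9   2  18  11  10  20 103 112 156 126 107 105 103
174 108 114 108 108  26  22  18  16  13  17  20  13  21  10  20  72 161 103 109 103 104
182 106 107 108  19  15  10   7  27  42  46  46  48  22  21  12  14  78 107 101 108 106
190 101 112  88   8   6  19  77  75  82  82  85  89  82  55  12   6  18 104 102 106 105
198 102 108  39   6  54  38  82  84  85  92  85  81  87  87  73   9  15  77 110 111 104
206 104 124  20  34  50  49  89  95  89  96 112  92 109  95  45  68  14  63 105 102  98
214 155 158  94  72  50  48 107 154 157 154 152 153 150 139  41  37 107 142 155 152 155
222 154 155 153  53  43  46  53 154 153 153 152 155 126  43  46  42  79 155 151 154 154
230 153 158 154  57  42  44  54  56  57  60  54  49  48  50  48  45 100 155 156 155 153
238 156 156 156  94  47  51  57  59  56  54  55  55  49  49  44  48 152 158 153 159 154
246 158 158 156 151  74  47  57  55  54  56  51  56  51  51  46 143 153 150 156 157 155
254 157 154 158 160 158 136  54  61  55  50  52  58  47  65 143 160 159 155 156 159 158
262 156 155 155 153 157 153 155 143 129 121 118 138 150 155 156 158 154 156 154 158 152
270 155 158 155 158 153 155 154 157 155 157 158 157 157 155 154 155 158 156 152 150 153
278 147 155 158 157 156 154 154 153 156 153 158 152 155 157 158 153 157 154 155 151 151
286 156 154 152 155 156 160 159 153 155 150 154 158 154 159 156 156 157 154 155 154 159
```

```bash
python3 - <<'E'
from h import *
from cell import robot
s=robot.observe();r=robot.read_camera('wrist');pickle.dump((s,r),open('w10.pkl','wb'))
print("rim",wristz('w10.pkl',316.5,222,.079),"lips",wristz('w10.pkl',316.5,182,.079),wristz('w10.pkl',316.5,262,.079))
t=wristz('w10.pkl',316.5,159.5,.004); print("pad centre",t[:2]-.045*V, "floor",wristz('w10.pkl',314,204,.008))
E
```

```text
rim [ 0.43254073 -0.29573003  0.079     ] lips [ 0.42710609 -0.26494163  0.079     ] [ 0.43834832 -0.32863135  0.079     ]
pad centre [ 0.43319353 -0.30040714] floor [ 0.43026367 -0.2975236   0.008     ]
```

The cup is now about 3 mm from the pad's centre, upright and released. Handing in.

```bash
python3 -c "
from cell import robot
print(robot.hand_in())"
```

```text
the job is handed in; nothing more can be done
None
```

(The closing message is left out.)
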